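Shut the decal kiln and hold its sprung vent open

TASK

The little kiln on the studio table is loaded but its lid still stands ajar: lower the lid gently until it is fully shut, without letting it slam. Then draw the sprung vent rod at the side of the kiln out to its ring mark, so that the ring groove sits at the mouth of the guide tube (45 mm of travel, not on to the end stop), and hold it there so that the chamber can purge; the spring closes the vent if you let go, so finish while still gripping the knob. Leave the jar, the bowls and the brush pot standing where they are.

Things in the scene. Friction and masses are not known exactly. Their poses are not given: they have to be found in the camera images.
- kiln: Bench-top kiln, fixed, place and yaw vary. Grey steel case 270 x 270 mm, four feet, pale brick rim 130 mm above the table; lid 36 mm thick on top. Origin: centre of the underside on the table; x from the front (handle side) to the hinge side, y to its left, z up. Right wall (-y): aluminium damper box, y -135 to -180, x -85 to +105, 45 to 105 mm high; it carries chimney and guide tube.
- lid (a joint): Lid angle in rad: 0 = fully shut on the rim (firm stop), positive = front edge raised (starts 0.35 to 0.62). Hinge axis along the kiln's y at its rear top edge, stiff (friction 1.5 N m): the lid, about 0.85 kg, stays at any angle where it is left and goes down with a light push (under 5 N at the handle).
- lid_handle (a point): Middle of the lid's handle: round wooden bar, 14 mm diameter, 120 mm long, along the kiln's y, its centre line 50 mm in front of the lid's front face, a steel bracket at each end; 320 mm from the hinge axis and 18 mm above the lid's underside: 148 mm above the table when shut. Axes turn with the lid (x to the hinge, y along the bar, z out of the lid's top).
- lid_hinge (a point): Point on the hinge axis at its middle, 135 mm behind the kiln's centre and 130 mm above the table; the handle moves in a vertical arc about it.
- vent_rod (a joint): Travel of the vent rod out of its guide tube in m: 0 = at rest (in), 0.045 = ring groove at the tube's mouth (the mark), 0.065 = end stop. A coil spring inside always pulls it back: about 3 N at rest, 10 N at the mark, 14 N at the stop.
- vent_knob: Black knob on the end of the vent rod: cylinder 30 mm in diameter, 34 mm long, lying along the kiln's y, tapered towards the tube; origin at its centre, 75 mm above the table, 47 mm beyond the tube's mouth at rest; axes as the kiln's. It moves out along its own -y. Behind it 30 mm of bare 10 mm steel rod at rest; the rod's 4 mm wide dark ring groove comes out of the tube at 45 mm of travel.
- tube_mouth (a point): Centre of the mouth of the guide tube, where the rod comes out: 20 mm tube, 45 mm long, with a 24 mm end ring, level, pointing to the kiln's -y; in the kiln's frame at x -40, y -225, z 75 mm. Fixed to the kiln.
- cowl (a point): Top of the chimney cowl on the rear part of the damper box: 60 mm across, 233 mm above the table, on a 38 mm pipe; in the kiln's frame at x +70, y -158 mm. Nothing to handle; keep the hand clear.
- glaze_jar: Bystander: screw-top glaze jar, 80 mm in diameter, 95 mm high; origin at the centre of its underside.
- water_bowl: Bystander: small black bowl, 100 mm across, 50 mm high; origin at the centre of its underside.
- brush_pot: Bystander: white pot of brushes, 80 mm in diameter, about 240 mm high with the brushes; origin at the centre of its underside.
- clay_dish: Bystander: clay-coloured dish, 104 mm across, 42 mm high, standing on a plywood board 160 x 130 x 14 mm; origin at the centre of its underside.

How it is judged:
By the outcome, as a careful person would: the job done as asked, in the order asked, and still so for the second after the job is handed in, while the arm keeps its last pose, push and grip.
It also fails if it takes over 42 s, if anything falls off the work surface, if the arm or the gripper's body presses on something with over 40 N, if the wrist force passes 120 N, or if a joint passes its speed limit or range.

ROBOT

A 7-joint arm with a two-finger parallel gripper is mounted at the origin on the work surface. World frame = base frame: x ahead of the robot, y to its left, z up, the work surface at z = 0. Lengths are in m, angles in rad, forces in N, time in s.
With the tool pointing down it reaches from about 0.425 to 0.925 m from the base axis. Payload 6.8 kg.
Tool frame: the origin (TCP) lies on the centre line of the jaws, within the pads' length; the fingertips stand 14 mm ahead of it and the grasp point (between the pads) lies 5 mm behind it (r.nose_length is the distance from the TCP to the fingertips, in m); z points along the fingers, y is the direction in which the jaws open and shut (so a half turn about z gives the same grasp; the last joint's range is limited). The gripper opens to 85 mm and grips with 20 to 120 N. Pads are 22 mm wide; open, the fingers measure 114 mm over their backs; the gripper's body (76 mm by 85 mm) begins 54 mm behind the grasp point. The pads swing forward as they close: fully open they stand 13 mm farther back than shut.
Start: joints at [1.011, 0.477, 0.022, 1.555, -0.011, 1.109, -0.083], TCP at [0.295, -0.607, 0.245] pointing down, gripper open.
Joint ranges: [-2.96, 2.96], [-0.34, 2.1], [-1.41, 1.46], [0.24, 2.44], [-1.37, 4.51], [0.17, 1.92], [-2.96, 2.96]. Speed limits (rad/s): [2.39, 2.39, 3.14, 3.14, 3.14, 3.14, 3.14].

INTERFACE

Orientations are given as a rotation vector (axis times angle).
In Python, from bench import r, imaging, look_for, outline_of gives the robot as it stands. The module is installed in compiled form; this text tells all that it offers.
- The arm moves only by the tool carry_out, never from a script. Its arguments are lists of equal length, an entry for each row: "offset": the shift along the tool's x, y, z as a fraction of full scale, a list of three; "turn": the turn, a rotation vector about the tool's x, y, z as a fraction of full scale, a list of three. A call has 1 to 8 rows; each row is the pose to reach, as a shift and turn from the pose commanded when the call began, along the tool's axes at that moment; what a row does not reach only later rows make up. Full scale, the value 1, is 0.5 m for a shift and 1.5 rad for a turn. A row lasts 1/10 s, in which the tool goes at most 50 mm and 8.59 degrees, less where a joint would pass 70% of its speed; a pose out of reach is approached as far as the arm can. A call with a number of a shift or a turn outside -1 to 1 is refused whole. A call with a gripper value outside its range is refused whole. "hand" is the closure, from 0 (fully open) to 1 (shut), set as the call begins (left out, the last holds). The fingers move at their own pace and stop on an object; "force" is the grip in N (left out, the last holds). Time passes only in rows, so rows that repeat a pose let the fingers close. It gives the time, the measured TCP pose, the force and the opening at its end, in the units of the state.
- r.get_obs(): the state, without advancing time (a new reading comes with each control period).
- imaging.grab_frame(name): name is "scene" or "top" or "wrist"; returns a dict with "pixels" (384x512x3 uint8, red, green, blue), "fx", "fy", "cx", "cy" (pixels), "R" (3x3) and "t" (3): a world point X has camera coordinates R X + t. Camera axes: x right, y down, z forward; pixel columns grow to the right and rows downward; lengths in m; the calibration is good to about 2 mm. A picture is of the moment at which its call begins. There is no depth.
- r.hand_in(): hands the job in, once; it reports no verdict.
Trained networks look in the newest picture that a camera, given by its name, has taken for a name from the list of things; names that differ only in an ending like _2 or _b are one class to them, and where a whole thing is asked for, a point or a joint stands for the part that bears it (a point fixed in the world has none). Each returns a list of dicts, best first, with "score" (0 to 1); they miss things now and then, are a little off and sometimes report something else, mostly with a low value. They report only what shows in the picture. A call takes as long as a camera call.
- look_for(query, camera): "xyz" ([x, y, z] in m, in the coordinates of the camera as it stood for that picture, good to about 4 mm: the middle of the surface that is visible of it).
- outline_of(query, camera): "region" (384x512 bool, what is visible of it).
The state is a dict: "clock": time; "joints": joint angles; "qvel": joint speeds; "tau": joint torques, N m; "tcp_pos": TCP position; "orientation": TCP orientation; "contact_force": force on the tool from outside, world axes, zero at the start; "moment": the same for the moment, N m; "grip_width": finger opening in m.
Only numpy, scipy, OpenCV 4.12 (cv2) and the standard library are available. Lean on these libraries where they do the work, as an engineer would, in place of code of your own. Each camera call takes 0.05 s, during which the arm holds its last target. There are 200 camera calls.

## Working session

There is one attempt and no reset: what is moved stays moved. The work goes in short steps, Python scripts to look and compute and a tool call to move; the robot and the scene stay as the last step left them, time stands still between calls to the robot, and variables do not carry over. Pictures are saved under pics/ and viewed, about 8 in all and at most 12, crops included, and the job is handed in when it is done.

Besides the shell and the picture viewer there is one more tool, called after ">>>" in YAML: its name, and indented under it one key for each argument. carry_out: Moves the arm, as the interface text tells. Shift numbers are shares of 0.5 m and turn numbers shares of 1.5 rad, none past 1 either way. Its arguments: {"type":"object","properties":{"offset":{"type":"array","items":{"type":"array","items":{"type":"number","minimum":-1,"maximum":1}}},"turn":{"type":"array","items":{"type":"array","items":{"type":"number","minimum":-1,"maximum":1}}},"hand":{"type":"number"},"force":{"type":"number"}},"required":["offset","turn"]}

```bash
mkdir -p pics
cat > h.py <<'E'
import numpy as np, cv2
from bench import r, imaging, look_for, outline_of
from scipy.spatial.transform import Rotation as Ro
def grab(c,fn=None):
    f=imaging.grab_frame(c)
    if fn: cv2.imwrite('pics/'+fn,f['pixels'][:,:,::-1])
    return f
def world(f,p): return np.array(f['R']).T@(np.array(p)-np.array(f['t']))
def proj(f,X):
    c=np.array(f['R'])@np.array(X)+np.array(f['t']); return np.array([f['fx']*c[0]/c[2]+f['cx'],f['fy']*c[1]/c[2]+f['cy']])
def finds(c,names,f):
    for n in names:
        for d in look_for(n,c)[:2]: print(c,n,round(d['score'],2),world(f,d['xyz']).round(3))
E
python3 - <<'E'
from h import *
o=r.get_obs(); print({k:np.round(v,3) for k,v in o.items()}, r.nose_length)
ims=[]
for c in ['scene','top']:
    f=grab(c); ims.append(f['pixels'])
    print(c,'cam at',world(f,[0,0,0]).round(3))
    finds(c,['kiln','lid','lid_handle','lid_hinge','vent_knob','vent_rod','tube_mouth','cowl','glaze_jar','water_bowl','brush_pot','clay_dish'],f)
    cv2.imwrite('pics/a_%s.png'%c,f['pixels'][:,:,::-1])
E
```

```text
{'clock': np.float64(0.0), 'joints': array([ 1.011,  0.478,  0.022,  1.556, -0.012,  1.109, -0.083]), 'qvel': array([-0.001,  0.   ,  0.001,  0.   ,  0.001,  0.002,  0.001]), 'tau': array([ 1.0000e-03, -5.9645e+01,  1.6080e+00, -2.8120e+01,  1.2000e-02,
        9.0000e-03, -0.0000e+00]), 'tcp_pos': array([ 0.294, -0.607,  0.244]), 'orientation': array([-3.06e+00, -7.03e-01,  1.00e-03]), 'contact_force': array([ 0.329,  0.262, -0.038]), 'moment': array([ 0.039,  0.011, -0.01 ]), 'grip_width': np.float64(0.085)} 0.014
scene cam at [1.311 0.624 1.259]
scene kiln 0.59 [0.673 0.209 0.201]
scene lid 0.88 [0.665 0.187 0.223]
scene lid 0.15 [ 0.489 -0.048  0.085]
scene lid_handle 0.8 [0.664 0.186 0.219]
scene lid_hinge 0.95 [0.665 0.185 0.217]
scene vent_rod 0.52 [ 0.492 -0.046  0.086]
scene tube_mouth 0.82 [0.673 0.21  0.203]
scene tube_mouth 0.37 [0.665 0.187 0.222]
scene cowl 0.7 [0.672 0.217 0.204]
scene glaze_jar 0.56 [ 0.637 -0.435  0.072]
scene water_bowl 0.7 [ 0.475 -0.447  0.035]
scene brush_pot 0.75 [0.567 0.48  0.099]
scene clay_dish 0.79 [ 0.284 -0.356  0.043]
scene clay_dish 0.62 [0.563 0.477 0.1  ]
top cam at [0.239 0.036 1.544]
top kiln 0.72 [0.636 0.174 0.234]
top kiln 0.71 [0.606 0.163 0.217]
top lid 0.87 [0.64  0.178 0.234]
top lid_handle 0.78 [0.637 0.174 0.235]
top lid_hinge 0.79 [0.636 0.179 0.237]
top lid_hinge 0.68 [ 0.488 -0.445  0.027]
top vent_knob 0.63 [ 0.486 -0.045  0.085]
top vent_rod 0.73 [0.553 0.477 0.091]
top tube_mouth 0.58 [0.604 0.16  0.214]
top cowl 0.74 [0.61  0.162 0.217]
top glaze_jar 0.59 [ 0.619 -0.445  0.096]
top water_bowl 0.92 [ 0.489 -0.445  0.023]
top brush_pot 0.75 [0.555 0.476 0.091]
```

View pics/a_scene.png

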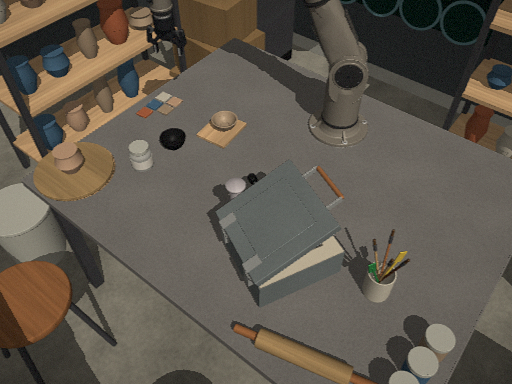

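View pics/a_top.png

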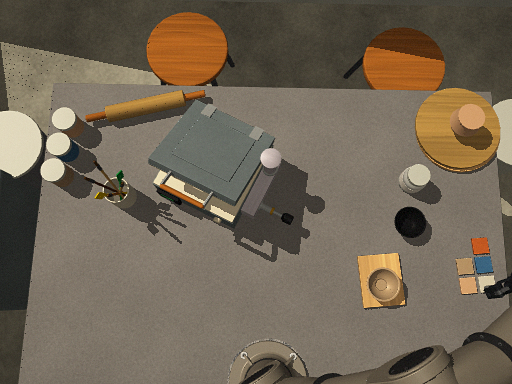

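The scene view shows the kiln lid ajar (handle about (318,168)–(342,197)). In the top view the knob is near (288,217), the cowl near (271,158) and the handle spans about (160,187)–(205,206). Next I fit the kiln pose and lid angle from these points and overlay the result.

```bash
cat >> h.py <<'E'
def K(p,P):
    x,y,yaw=p[:3]; c,s=np.cos(yaw),np.sin(yaw); P=np.array(P)
    return np.array([x+c*P[0]-s*P[1], y+s*P[0]+c*P[1], P[2]])
def L(p,P): # lid frame: from hinge; P=(dist in front, y, up) 
    a=p[3]; d,y,u=P
    return K(p,[.135-d*np.cos(a)+u*np.sin(a)*1.0, y, .130+d*np.sin(a)+u*np.cos(a)])
pts=lambda p:dict(knob=K(p,[-.04,-.272,.075]),cowl=K(p,[.07,-.158,.233]),hL=L(p,[.32,.06,.018]),hR=L(p,[.32,-.06,.018]),
  lFL=L(p,[.27,.135,.036]),lFR=L(p,[.27,-.135,.036]),lBL=L(p,[0,.135,.036]),lBR=L(p,[0,-.135,.036]),mouth=K(p,[-.04,-.225,.075]))
E
cat > fit.py <<'E'
from h import *
from scipy.optimize import least_squares
F={c:grab(c) for c in ['top','scene']}
obs={'top':dict(knob=(288,217),cowl=(271,158),hL=(160,186),hR=(205,206),lFL=(149,160),lFR=(246,201),lBL=(196,102),lBR=(274,135)),
 'scene':dict(hL=(342,197),hR=(318,168),lFL=(341,218),lFR=(290,162),lBL=(257,283),lBR=(218,211),cowl=(236,185))}
def res(p):
    q=pts(p); return np.concatenate([proj(F[c],q[k])-o for c in obs for k,o in obs[c].items()])
s=least_squares(res,[.64,.15,-.4,.5],loss='soft_l1'); p=s.x
print(p.round(4)); q=pts(p)
for c in obs: print(c,{k:(proj(F[c],q[k])-o).round(1).tolist() for k,o in obs[c].items()})
print({k:v.round(3).tolist() for k,v in q.items()})
tiles=[]
for c,(u,v) in dict(top=(140,90),scene=(205,150)).items():
    S=5 if c=='top' else 5
    im=cv2.resize(F[c]['pixels'][v:v+140,u:u+160,::-1],None,fx=S/2*2*.5,fy=S/2*2*.5,interpolation=cv2.INTER_CUBIC)
    for k,X in q.items():
        a=(proj(F[c],X)-[u,v]+.5)*S*.5; cv2.drawMarker(im,tuple(int(t) for t in a),(0,0,255),cv2.MARKER_CROSS,9,1)
    tiles.append(im)
cv2.imwrite('pics/fit.png',np.hstack(tiles)); np.save('p.npy',p)
E
python3 fit.py
```

```text
[ 0.6353  0.1795 -0.4263  0.4307]
top {'knob': [-0.5, 0.6], 'cowl': [-0.5, -1.8], 'hL': [2.2, 2.0], 'hR': [-2.6, 1.1], 'lFL': [-1.8, -0.4], 'lFR': [-9.3, 0.7], 'lBL': [-2.1, -2.1], 'lBR': [0.4, 1.6]}
scene {'hL': [-0.4, -1.7], 'hR': [-0.1, -1.2], 'lFL': [-0.3, 5.3], 'lFR': [-1.4, -4.6], 'lBL': [-0.4, 1.0], 'lBR': [-3.4, 0.6], 'cowl': [-1.2, -3.8]}
{'knob': [0.486, -0.052, 0.075], 'cowl': [0.634, 0.007, 0.233], 'hL': [0.525, 0.295, 0.28], 'hR': [0.475, 0.186, 0.28], 'lFL': [0.604, 0.342, 0.275], 'lFR': [0.493, 0.096, 0.275], 'lBL': [0.828, 0.24, 0.163], 'lBR': [0.716, -0.005, 0.163], 'mouth': [0.506, -0.009, 0.075]}
```

View pics/fit.png

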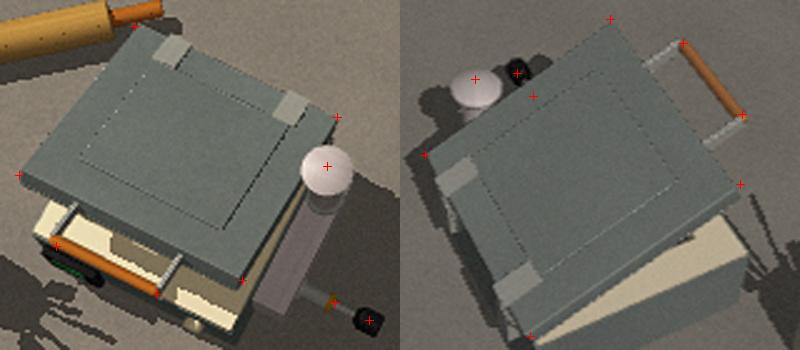

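The crosses sit on the knob, tube mouth, cowl, hinge side and handle within about 2 px. Two of my corner picks were off: the top-view front-right corner is really at (236,203), and the scene-view front corners are at (341,227) and (289,157). I correct those and refit.

```bash
sed -i "s/lFR=(246,201)/lFR=(236.4,202.8)/; s/hL=(160,186),hR=(205,206)/hL=(161,186),hR=(203,207)/; s/lFL=(341,218),lFR=(290,162)/lFL=(341,226.5),lFR=(289,157.5)/; s/lBR=(218,211),cowl=(236,185)/lBR=(215,211),cowl=(235.4,182),knob=(252,179)/" fit.py
python3 fit.py
python3 - <<'E'
from h import *
o=r.get_obs(); print(Ro.from_rotvec(o['orientation']).as_matrix().round(3))
E
```

```text
[ 0.6363  0.1791 -0.4335  0.4184]
top {'knob': [-0.7, 0.8], 'cowl': [-0.3, -1.7], 'hL': [1.1, 2.3], 'hR': [-1.0, 0.6], 'lFL': [-1.7, -0.3], 'lFR': [-0.2, -0.4], 'lBL': [-1.6, -2.4], 'lBR': [0.6, 1.8]}
scene {'hL': [-0.3, -0.7], 'hR': [0.3, -0.3], 'lFL': [-0.4, -2.3], 'lFR': [0.2, 0.5], 'lBL': [-1.1, 0.9], 'lBR': [-0.4, 0.3], 'cowl': [-0.6, -0.9], 'knob': [-0.4, -0.2]}
{'knob': [0.486, -0.051, 0.075], 'cowl': [0.633, 0.006, 0.233], 'hL': [0.525, 0.297, 0.276], 'hR': [0.475, 0.188, 0.276], 'lFL': [0.605, 0.342, 0.273], 'lFR': [0.491, 0.097, 0.273], 'lBL': [0.829, 0.239, 0.163], 'lBR': [0.715, -0.006, 0.163], 'mouth': [0.505, -0.008, 0.075]}
[[ 0.9    0.437  0.   ]
 [ 0.437 -0.9   -0.   ]
 [ 0.     0.    -1.   ]]
```

Fit is within 2 px everywhere: kiln at (0.636, 0.179), yaw -24.8°, lid at 0.42 rad. First move: rise towards the handle, turn the tool to match the kiln's axes and close the jaws.

>>> carry_out:
  offset:
    - [0.593,-0.506,-0.252]
    - [0.593,-0.506,-0.252]
    - [0.593,-0.506,-0.252]
    - [0.593,-0.506,-0.252]
    - [0.593,-0.506,-0.252]
    - [0.593,-0.506,-0.252]
    - [0.593,-0.506,-0.252]
    - [0.593,-0.506,-0.252]
  turn:
    - [0,0,-0.457]
    - [0,0,-0.457]
    - [0,0,-0.457]
    - [0,0,-0.457]
    - [0,0,-0.457]
    - [0,0,-0.457]
    - [0,0,-0.457]
    - [0,0,-0.457]
  hand: 1
  force: 40

```text
clock: 2.3
tcp_pos: [0.4477, -0.2568, 0.3693]
orientation: [2.647, 1.691, 0.0]
contact_force: [1.0, 0.5, -0.3]
grip_width: -0.0002
```

```bash
cat > to.py <<'E'
# usage: to.py x y z [yaw_of_tool_y]  -> fractions from the measured pose
import sys
from h import *
o=r.get_obs(); R=Ro.from_rotvec(o['orientation']); p=np.load('p.npy')
T=np.array([float(a) for a in sys.argv[1:4]]); yw=p[2]
Rt=np.array([[-np.sin(yw),np.cos(yw),0],[np.cos(yw),np.sin(yw),0],[0,0,-1]]).T
print('t',o['clock'],'tcp',np.round(o['tcp_pos'],4),'F',np.round(o['contact_force'],1),'w',round(float(o['grip_width']),4),'j',np.round(o['joints'],2))
print('off',(R.inv().apply(T-o['tcp_pos'])/.5).round(4),'turn',((R.inv()*Ro.from_matrix(Rt)).as_rotvec()/1.5).round(4))
E
python3 to.py .499 .2425 .33
```

```text
t 2.3 tcp [ 0.4477 -0.2568  0.3693] F [ 1.   0.5 -0.3] w -0.0002 j [ 0.67  0.13 -0.3   1.75  0.04  1.27 -0.07]
off [ 0.9492 -0.3266  0.0781] turn [ 0.0005  0.0002 -0.0002]
```

>>> carry_out:
  offset:
    - [0.95,-0.327,0]
    - [0.95,-0.327,0]
    - [0.95,-0.327,0]
    - [0.95,-0.327,0]
    - [0.95,-0.327,0]
    - [0.95,-0.327,0]
    - [0.95,-0.327,0]
    - [0.95,-0.327,0]
  turn:
    - [0,0,0]
    - [0,0,0]
    - [0,0,0]
    - [0,0,0]
    - [0,0,0]
    - [0,0,0]
    - [0,0,0]
    - [0,0,0]

```text
clock: 3.1
tcp_pos: [0.4879, 0.1411, 0.3688]
orientation: [2.647, 1.691, 0.001]
contact_force: [1.5, 0.0, -0.2]
grip_width: 0.0001
```

```bash
python3 to.py .499 .2425 .305
```

```text
t 3.1 tcp [0.4879 0.1411 0.3688] F [ 1.5  0.  -0.2] w 0.0001 j [ 0.18  0.15 -0.65  1.75  0.1   1.27 -0.93]
off [ 0.1932 -0.0653  0.1276] turn [ 0.0008 -0.0002 -0.0004]
```

>>> carry_out:
  offset:
    - [0.17,-0.06,0.0]
    - [0.17,-0.06,0.0]
    - [0.17,-0.06,0.05]
    - [0.17,-0.06,0.08]
    - [0.17,-0.06,0.08]
    - [0.17,-0.06,0.08]
  turn:
    - [0,0,0]
    - [0,0,0]
    - [0,0,0]
    - [0,0,0]
    - [0,0,0]
    - [0,0,0]

```text
clock: 3.7
tcp_pos: [0.4969, 0.2277, 0.3284]
orientation: [2.649, 1.689, -0.001]
contact_force: [0.8, -0.0, 0.4]
grip_width: -0.0
```

```bash
python3 to.py .499 .2425 .305
python3 - <<'E'
from h import *
f=grab('wrist','w1.png'); p=np.load('p.npy')
g=grab('scene'); q=pts(p)
for k in ['hL','hR']: print(k, proj(f,q[k]))
S=3; a=g['pixels'][110:260,200:400,::-1]; a=cv2.resize(a,None,fx=2,fy=2)
b=cv2.resize(f['pixels'][:,:,::-1],(400,300)); cv2.imwrite('pics/w1.png',np.hstack([a,b]))
E
```

```text
t 3.7 tcp [0.4969 0.2277 0.3284] F [ 0.8 -0.   0.4] w -0.0 j [ 0.03  0.27 -0.69  1.72  0.18  1.22 -1.14]
off [ 0.0287 -0.0087  0.0469] turn [ 0.0001  0.0006 -0.0014]
hL [248.29834762 108.40902382]
hR [249.62337126 273.64639545]
```

View pics/w1.png

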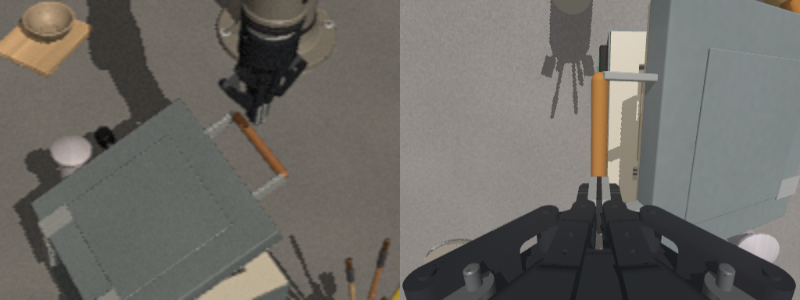

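The wrist view shows the bar (column about 600 in the montage) directly under the closed fingertips. In the scene crop the fingers are just above the bar's right end. Next I push down along the arc.

>>> carry_out:
  offset:
    - [0.028,-0.004,0.03]
    - [0.028,-0.006,0.05]
    - [0.028,-0.008,0.06]
    - [0.028,-0.011,0.07]
    - [0.028,-0.014,0.08]
    - [0.028,-0.017,0.088]
    - [0.028,-0.02,0.095]
    - [0.028,-0.022,0.102]
  turn:
    - [0,0,0]
    - [0,0,0]
    - [0,0,0]
    - [0,0,0]
    - [0,0,0]
    - [0,0,0]
    - [0,0,0]
    - [0,0,0]

```text
clock: 4.6
tcp_pos: [0.4923, 0.2464, 0.2772]
orientation: [2.647, 1.692, 0.0]
contact_force: [-1.1, 0.8, 2.5]
grip_width: -0.0005
```

```bash
cat > st.py <<'E'
from h import *
o=r.get_obs(); p=np.load('p.npy'); d=o['tcp_pos']-np.array([p[0],p[1],0]); c,s=np.cos(p[2]),np.sin(p[2])
k=np.array([c*d[0]+s*d[1],-s*d[0]+c*d[1],d[2]]); f=o['contact_force']
print('t',round(float(o['clock']),2),'kiln xyz',k.round(4),'F kiln',np.round([c*f[0]+s*f[1],-s*f[0]+c*f[1],f[2]],2),'w',round(float(o['grip_width']),4))
E
python3 st.py
```

```text
t 4.6 kiln xyz [-0.159   0.0007  0.2772] F kiln [-1.37  0.25  2.55] w -0.0005
```

>>> carry_out:
  offset:
    - [0,-0.005,0.011]
    - [0,-0.009,0.021]
    - [0,-0.013,0.032]
    - [0,-0.017,0.042]
    - [0,-0.02,0.053]
    - [0,-0.024,0.063]
    - [0,-0.027,0.074]
    - [0,-0.03,0.084]
  turn:
    - [0,0,0]
    - [0,0,0]
    - [0,0,0]
    - [0,0,0]
    - [0,0,0]
    - [0,0,0]
    - [0,0,0]
    - [0,0,0]

```text
clock: 5.4
tcp_pos: [0.4788, 0.2527, 0.2349]
orientation: [2.647, 1.692, 0.0]
contact_force: [-0.3, 0.8, 0.8]
grip_width: -0.0
```

```bash
python3 st.py
```

```text
t 5.4 kiln xyz [-0.1738  0.0007  0.2349] F kiln [-0.56  0.58  0.84] w -0.0
```

>>> carry_out:
  offset:
    - [0,-0.003,0.011]
    - [0,-0.006,0.021]
    - [0,-0.009,0.032]
    - [0,-0.011,0.042]
    - [0,-0.013,0.053]
    - [0,-0.015,0.063]
    - [0,-0.017,0.074]
    - [0,-0.018,0.083]
  turn:
    - [0,0,0]
    - [0,0,0]
    - [0,0,0]
    - [0,0,0]
    - [0,0,0]
    - [0,0,0]
    - [0,0,0]
    - [0,0,0]

```text
clock: 6.2
tcp_pos: [0.4704, 0.2564, 0.1933]
orientation: [-2.647, -1.692, 0.001]
contact_force: [-1.0, 0.9, 1.6]
grip_width: -0.0002
```

```bash
python3 st.py
```

```text
t 6.2 kiln xyz [-0.183   0.0006  0.1933] F kiln [-1.28  0.4   1.63] w -0.0002
```

>>> carry_out:
  offset:
    - [0,0,0.006]
    - [0,-0.001,0.012]
    - [0,-0.002,0.018]
    - [0,-0.002,0.024]
    - [0,-0.003,0.029]
    - [0,-0.003,0.034]
    - [0,-0.004,0.038]
    - [0,-0.004,0.042]
  turn:
    - [0,0,0]
    - [0,0,0]
    - [0,0,0]
    - [0,0,0]
    - [0,0,0]
    - [0,0,0]
    - [0,0,0]
    - [0,0,0]

```text
clock: 7.0
tcp_pos: [0.4689, 0.2572, 0.1727]
orientation: [2.647, 1.691, -0.0]
contact_force: [-0.9, -0.9, 1.0]
grip_width: 0.0002
```

```bash
python3 st.py
```

```text
t 7.0 kiln xyz [-0.1847  0.0006  0.1727] F kiln [-0.5  -1.17  0.99] w 0.0002
```

Now the last few millimetres, at about 1 mm per row, until contact force shows.

>>> carry_out:
  offset:
    - [0,0,0.002]
    - [0,0,0.004]
    - [0,0,0.006]
    - [0,0,0.008]
    - [0,0,0.009]
    - [0,0,0.01]
  turn:
    - [0,0,0]
    - [0,0,0]
    - [0,0,0]
    - [0,0,0]
    - [0,0,0]
    - [0,0,0]

```text
clock: 7.6
tcp_pos: [0.4689, 0.2574, 0.1688]
orientation: [2.647, 1.691, 0.0]
contact_force: [-4.6, -3.2, 13.8]
grip_width: 0.0002
```

```bash
python3 st.py
```

```text
t 7.6 kiln xyz [-0.1848  0.0008  0.1688] F kiln [-2.82 -4.85 13.75] w 0.0002
```

Force rose to 13.8 N exactly at the shut height (TCP 0.169), so the lid is on its stop. Now I lift off and travel to above the knob while opening.

>>> carry_out:
  offset:
    - [0,0,-0.05]
    - [0,0,-0.15]
    - [0,0,-0.25]
    - [-0.1,0.05,-0.3]
    - [-0.2,0.1,-0.3]
    - [-0.3,0.15,-0.3]
    - [-0.4,0.2,-0.3]
    - [-0.48,0.25,-0.3]
  turn:
    - [0,0,0]
    - [0,0,0]
    - [0,0,0]
    - [0,0,0]
    - [0,0,0]
    - [0,0,0]
    - [0,0,0]
    - [0,0,0]

```text
clock: 8.4
tcp_pos: [0.4788, 0.0101, 0.3182]
orientation: [2.646, 1.691, 0.001]
contact_force: [1.2, 0.4, -0.4]
grip_width: 0.0002
```

>>> carry_out:
  offset:
    - [-0.03,0.02,0.05]
    - [-0.06,0.04,0.1]
    - [-0.06,0.04,0.15]
    - [-0.06,0.04,0.2]
    - [-0.06,0.04,0.2]
  turn:
    - [0,0,0]
    - [0,0,0]
    - [0,0,0]
    - [0,0,0]
    - [0,0,0]
  hand: 0

```text
clock: 8.9
tcp_pos: [0.4826, -0.0239, 0.215]
orientation: [-2.644, -1.69, 0.007]
contact_force: [-0.3, 0.2, -0.4]
grip_width: 0.0722
```

```bash
python3 st.py
python3 - <<'E'
from h import *
p=np.load('p.npy'); p[3]=0
F={c:grab(c) for c in ['wrist','scene','top']}; q=pts(p); out=[]
for c,(u,v,w,h) in dict(wrist=(0,0,512,384),scene=(200,120,180,190),top=(140,90,180,190)).items():
    S=400/h; im=cv2.resize(F[c]['pixels'][v:v+h,u:u+w,::-1],None,fx=S*.75,fy=S*.75,interpolation=cv2.INTER_CUBIC); S*=.75
    for k,X in q.items():
        a=(proj(F[c],X)-[u,v])*S; cv2.drawMarker(im,tuple(int(t) for t in a),(0,0,255),cv2.MARKER_CROSS,7,1)
    out.append(im[:299])
    print(c,{k:proj(F[c],X).round(1).tolist() for k,X in q.items() if k in('knob','mouth')})
im=np.hstack(out); print(im.shape); im=cv2.resize(im,None,fx=min(1,800/im.shape[1]),fy=min(1,800/im.shape[1]),interpolation=cv2.INTER_AREA); cv2.imwrite('pics/k1.png',im)
for c in F: 
  for d in look_for('vent_knob',c)[:1]: print(c,d['score'],world(F[c],d['xyz']).round(4))
print(q['knob'])
E
```

```text
t 8.9 kiln xyz [-0.0542 -0.2487  0.215 ] F kiln [-0.39  0.08 -0.37] w 0.0722
wrist {'knob': [268.0, 208.0], 'mouth': [268.6, 163.7]}
scene {'knob': [251.6, 178.8], 'mouth': [257.9, 188.1]}
top {'knob': [287.3, 217.8], 'mouth': [273.4, 211.2]}
(299, 968, 3)
wrist 0.7 [ 0.4904 -0.0405  0.0871]
scene 0.59 [ 0.4863 -0.0447  0.0846]
[ 0.48570358 -0.05098809  0.075     ]
```

View pics/k1.png

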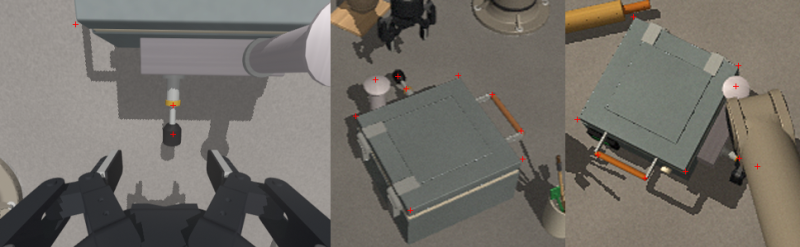

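The wrist view shows the knob at about (172,134) and the tube's end ring at about (173,104), both under the predicted crosses. The scene crop has the handle and lid corners matching the lid-at-0 model. I let the arm settle, then read its pose.

>>> carry_out:
  offset:
    - [0,0,0]
    - [0,0,0]
  turn:
    - [0,0,0]
    - [0,0,0]

```text
clock: 9.4
tcp_pos: [0.4851, -0.0235, 0.2184]
orientation: [2.647, 1.691, 0.001]
contact_force: [-0.5, 0.0, 0.5]
grip_width: 0.0853
```

```bash
python3 st.py; python3 to.py .4857 -.051 .068
```

```text
t 9.4 kiln xyz [-0.0521 -0.2474  0.2184] F kiln [-0.44 -0.16  0.48] w 0.0853
t 9.4 tcp [ 0.4851 -0.0235  0.2184] F [-0.5  0.   0.5] w 0.0853 j [ 0.39  0.24 -0.54  2.    0.15  0.94 -0.66]
off [-0.0494  0.0239  0.3008] turn [ 0.0008 -0.0002 -0.    ]
```

>>> carry_out:
  offset:
    - [-0.049,0.024,0.03]
    - [-0.049,0.024,0.09]
    - [-0.049,0.024,0.15]
    - [-0.049,0.024,0.2]
    - [-0.049,0.024,0.24]
    - [-0.049,0.024,0.27]
    - [-0.049,0.024,0.29]
    - [-0.049,0.024,0.3]
  turn:
    - [0,0,0]
    - [0,0,0]
    - [0,0,0]
    - [0,0,0]
    - [0,0,0]
    - [0,0,0]
    - [0,0,0]
    - [0,0,0]
  hand: 0

```text
clock: 10.2
tcp_pos: [0.4852, -0.0508, 0.0672]
orientation: [-2.647, -1.692, 0.001]
contact_force: [0.0, 0.0, 0.6]
grip_width: 0.0854
```

```bash
python3 to.py .4857 -.051 .068; python3 st.py; python3 -c "
from h import *
f=grab('wrist','k2.png'); print(proj(f,pts(np.load('p.npy'))['mouth']))"
```

```text
t 10.2 tcp [ 0.4852 -0.0508  0.0672] F [0.  0.  0.6] w 0.0854 j [ 0.34  0.47 -0.44  2.11  0.34  0.63 -0.77]
off [ 0.0001  0.0011 -0.0016] turn [-0.0005  0.0002  0.    ]
t 10.2 kiln xyz [-0.0405 -0.2721  0.0672] F kiln [0.03 0.03 0.55] w 0.0854
[254.39820025 167.54739272]
```

View pics/k2.png

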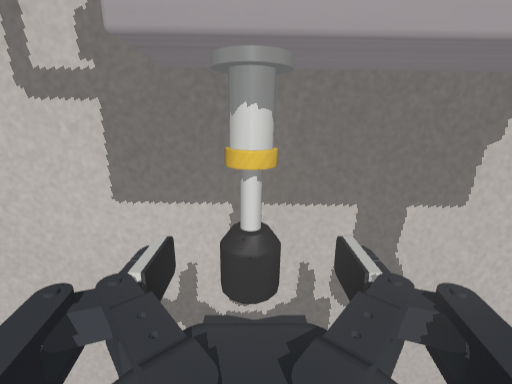

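The knob (column 250, rows 222–300) lies between the pads (centre about row 260), and the tube's ring ends at row 167, as predicted. I close the jaws.

>>> carry_out:
  offset:
    - [0,0,0]
    - [0,0,0]
    - [0,0,0]
    - [0,0,0]
    - [0,0,0]
    - [0,0,0]
    - [0,0,0]
    - [0,0,0]
  turn:
    - [0,0,0]
    - [0,0,0]
    - [0,0,0]
    - [0,0,0]
    - [0,0,0]
    - [0,0,0]
    - [0,0,0]
    - [0,0,0]
  hand: 1
  force: 70

```text
clock: 11.05
tcp_pos: [0.4832, -0.0499, 0.0683]
orientation: [-2.645, -1.691, 0.005]
contact_force: [-8.2, 3.1, 14.1]
grip_width: 0.0279
```

```bash
python3 st.py
```

```text
t 11.05 kiln xyz [-0.0428 -0.2721  0.0683] F kiln [-8.76 -0.66 14.05] w 0.0279
```

Gripped (27.9 mm). I ease off the small side load and draw out about 40 mm.

>>> carry_out:
  offset:
    - [0,-0.004,-0.003]
    - [-0.01,-0.004,-0.003]
    - [-0.023,-0.004,-0.003]
    - [-0.036,-0.004,-0.003]
    - [-0.05,-0.004,-0.003]
    - [-0.064,-0.004,-0.003]
    - [-0.075,-0.004,-0.003]
    - [-0.08,-0.004,-0.003]
  turn:
    - [0,0,0]
    - [0,0,0]
    - [0,0,0]
    - [0,0,0]
    - [0,0,0]
    - [0,0,0]
    - [0,0,0]
    - [0,0,0]

```text
clock: 11.85
tcp_pos: [0.4667, -0.0841, 0.0686]
orientation: [-2.644, -1.691, -0.004]
contact_force: [3.7, 9.8, -12.8]
grip_width: 0.0279
```

>>> carry_out:
  offset:
    - [0,0,0]
    - [0,0,0]
    - [0,0,0]
  turn:
    - [0,0,0]
    - [0,0,0]
    - [0,0,0]

```text
clock: 12.15
tcp_pos: [0.4668, -0.0838, 0.0686]
orientation: [-2.644, -1.692, -0.003]
contact_force: [3.3, 7.5, -13.5]
grip_width: 0.028
```

```bash
python3 st.py; python3 -c "
from h import *
f=grab('wrist'); q=proj(f,pts(np.load('p.npy'))['mouth']); print(q)
u,v=int(q[0])-75,int(q[1])-50
cv2.imwrite('pics/k3.png',cv2.resize(f['pixels'][v:v+150,u:u+150,::-1],None,fx=4,fy=4,interpolation=cv2.INTER_CUBIC)); print(u,v)"
```

```text
t 12.15 kiln xyz [-0.0434 -0.3097  0.0686] F kiln [ -0.18   8.17 -13.5 ] w 0.028
[261.39698499  78.73565494]
186 28
```

View pics/k3.png

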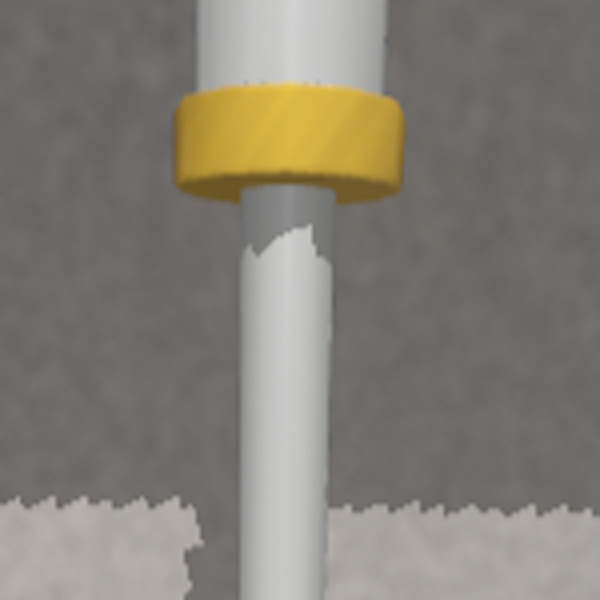

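The yellow ring face is at crop row about 190 with bare rod below it; no groove shows yet, which agrees with the TCP travel of 37.6 mm. I draw the remaining 7.4 mm and relieve the vertical preload.

>>> carry_out:
  offset:
    - [-0.004,0,0.0015]
    - [-0.008,0,0.0015]
    - [-0.012,0,0.0015]
    - [-0.0155,0,0.0015]
    - [-0.0155,0,0.0015]
    - [-0.0155,0,0.0015]
    - [-0.0155,0,0.0015]
  turn:
    - [0,0,0]
    - [0,0,0]
    - [0,0,0]
    - [0,0,0]
    - [0,0,0]
    - [0,0,0]
    - [0,0,0]

```text
clock: 12.9
tcp_pos: [0.4638, -0.0901, 0.0685]
orientation: [-2.643, -1.693, -0.004]
contact_force: [1.5, 10.2, -5.1]
grip_width: 0.028
```

```bash
cat > k.py <<'E'
from h import *
import sys
f=grab('wrist'); q=proj(f,pts(np.load('p.npy'))['mouth']); print(q)
u,v=int(q[0])-75,max(0,int(q[1])-50)
cv2.imwrite('pics/'+sys.argv[1],cv2.resize(f['pixels'][v:v+110,u:u+150,::-1],None,fx=5,fy=5,interpolation=cv2.INTER_CUBIC)); print(u,v)
P=np.load('p.npy')
print('px per mm at rod top:',(proj(f,K(P,[-.04,-.235,.08]))-proj(f,K(P,[-.04,-.225,.08])))/10)
g=cv2.cvtColor(f['pixels'],cv2.COLOR_RGB2GRAY); c=int(round(q[0])); print([(i,g[i,c-5:c+3].mean().round()) for i in range(int(q[1])-14,int(q[1])+25)])
E
python3 st.py; python3 k.py k4.png
```

```text
t 12.9 kiln xyz [-0.0435 -0.3166  0.0685] F kiln [-2.92  9.86 -5.08] w 0.028
[261.83451183  60.68299287]
186 10
px per mm at rod top: [-0.02323517  2.6946495 ]
[(46, np.float64(177.0)), (47, np.float64(177.0)), (48, np.float64(174.0)), (49, np.float64(166.0)), (50, np.float64(139.0)), (51, np.float64(101.0)), (52, np.float64(89.0)), (53, np.float64(95.0)), (54, np.float64(92.0)), (55, np.float64(65.0)), (56, np.float64(44.0)), (57, np.float64(43.0)), (58, np.float64(43.0)), (59, np.float64(97.0)), (60, np.float64(126.0)), (61, np.float64(132.0)), (62, np.float64(132.0)), (63, np.float64(132.0)), (64, np.float64(132.0)), (65, np.float64(132.0)), (66, np.float64(157.0)), (67, np.float64(177.0)), (68, np.float64(193.0)), (69, np.float64(196.0)), (70, np.float64(196.0)), (71, np.float64(196.0)), (72, np.float64(196.0)), (73, np.float64(196.0)), (74, np.float64(196.0)), (75, np.float64(196.0)), (76, np.float64(195.0)), (77, np.float64(195.0)), (78, np.float64(195.0)), (79, np.float64(195.0)), (80, np.float64(195.0)), (81, np.float64(195.0)), (82, np.float64(194.0)), (83, np.float64(194.0)), (84, np.float64(194.0))]
```

View pics/k4.png

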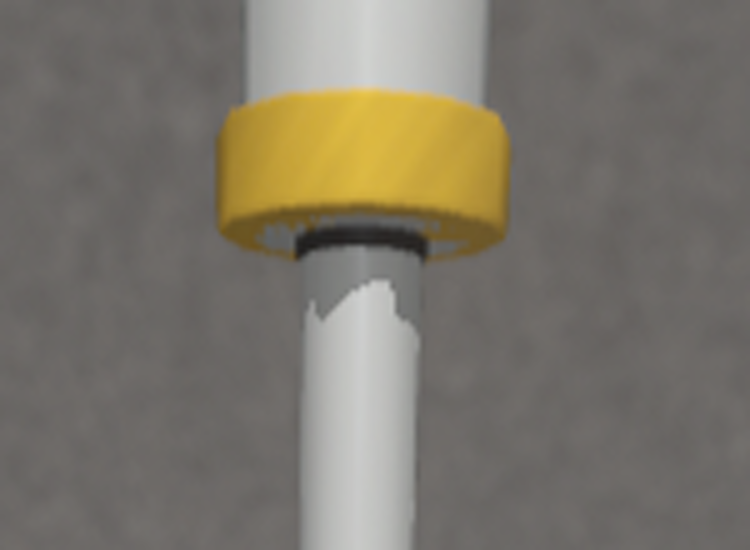

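The dark groove is emerging at the mouth (image rows 55–59, about 1.4 mm of its 4 mm visible). TCP travel is 44.5 mm, consistent with the groove centring at 45 mm, so I trim another 0.6 mm and hold.

>>> carry_out:
  offset:
    - [-0.0012,0,0.0005]
    - [-0.0012,0,0.0005]
    - [-0.0012,0,0.0005]
    - [-0.0012,0,0.0005]
    - [-0.0012,0,0.0005]
    - [-0.0012,0,0.0005]
  turn:
    - [0,0,0]
    - [0,0,0]
    - [0,0,0]
    - [0,0,0]
    - [0,0,0]
    - [0,0,0]

```text
clock: 13.55
tcp_pos: [0.4637, -0.0903, 0.0685]
orientation: [-2.643, -1.693, -0.005]
contact_force: [1.6, 10.6, -1.4]
grip_width: 0.0281
```

```bash
python3 st.py; python3 k.py k5.png
python3 - <<'E'
from h import *
p=np.load('p.npy'); p[3]=0; q=pts(p); out=[]
for c,(u,v,w,h) in dict(scene=(190,100,200,200),top=(120,80,200,200)).items():
    f=grab(c); im=cv2.resize(f['pixels'][v:v+h,u:u+w,::-1],None,fx=2,fy=2,interpolation=cv2.INTER_CUBIC)
    for k,X in q.items(): cv2.drawMarker(im,tuple(int(t) for t in (proj(f,X)-[u,v]+.5)*2),(0,0,255),cv2.MARKER_CROSS,7,1)
    out.append(im)
    finds(c,['glaze_jar','water_bowl','brush_pot','clay_dish'],f)
k=cv2.imread('pics/k5.png')
cv2.imwrite('pics/end.png',np.vstack([np.hstack(out),cv2.resize(k[:300],(800,200))[:, :]][:1]))
E
```

```text
t 13.55 kiln xyz [-0.0434 -0.3169  0.0685] F kiln [-2.99 10.31 -1.38] w 0.0281
[261.87659906  59.89240761]
186 9
px per mm at rod top: [-0.02391309  2.69878232]
[(45, np.float64(178.0)), (46, np.float64(177.0)), (47, np.float64(174.0)), (48, np.float64(167.0)), (49, np.float64(143.0)), (50, np.float64(104.0)), (51, np.float64(88.0)), (52, np.float64(87.0)), (53, np.float64(86.0)), (54, np.float64(64.0)), (55, np.float64(44.0)), (56, np.float64(43.0)), (57, np.float64(43.0)), (58, np.float64(42.0)), (59, np.float64(99.0)), (60, np.float64(127.0)), (61, np.float64(132.0)), (62, np.float64(132.0)), (63, np.float64(132.0)), (64, np.float64(132.0)), (65, np.float64(150.0)), (66, np.float64(175.0)), (67, np.float64(192.0)), (68, np.float64(196.0)), (69, np.float64(196.0)), (70, np.float64(196.0)), (71, np.float64(196.0)), (72, np.float64(196.0)), (73, np.float64(196.0)), (74, np.float64(196.0)), (75, np.float64(196.0)), (76, np.float64(195.0)), (77, np.float64(196.0)), (78, np.float64(195.0)), (79, np.float64(195.0)), (80, np.float64(195.0)), (81, np.float64(195.0)), (82, np.float64(194.0)), (83, np.float64(195.0))]
scene glaze_jar 0.67 [ 0.637 -0.436  0.076]
scene water_bowl 0.63 [0.664 0.203 0.162]
scene water_bowl 0.56 [ 0.478 -0.45   0.035]
scene brush_pot 0.74 [0.56  0.479 0.102]
scene clay_dish 0.86 [ 0.291 -0.363  0.041]
scene clay_dish 0.42 [0.666 0.207 0.166]
top glaze_jar 0.98 [ 0.618 -0.445  0.096]
top water_bowl 0.67 [ 0.488 -0.445  0.025]
top brush_pot 0.85 [0.556 0.474 0.09 ]
top clay_dish 0.71 [ 0.307 -0.369  0.04 ]
```

View pics/end.png

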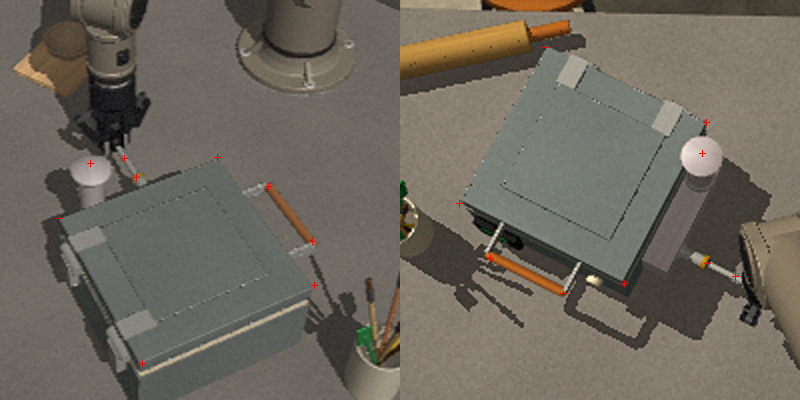

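The lid matches the fully shut model in both views, with an even rim line and handle and corner crosses on target. The rod is held at 44.8 mm, and the spring force of 10.3 N agrees with the 10 N expected at the mark. The bystanders are essentially where they were, so I hand in.

```bash
python3 -c "
from h import *
print(r.hand_in())"; python3 st.py
```

```text
the job is handed in; nothing more can be done
None
the job is handed in; nothing more can be done
```

I pushed the lid down slowly by its handle until it was fully shut. I then drew the vent rod out to its ring mark and handed the job in at about 13.6 s, still gripping the knob at 70 N.

**Last checks**
- **Lid:** contact force rose to 14 N exactly at the shut height, the highest reading on the lid. In the final scene and top pictures the handle and corners match the fully shut model.
- **Vent rod:** the arm's measured travel is 44.8 mm. The spring pull is 10.3 N, against about 10 N expected at the mark. The wrist picture shows about 1.7 mm of the 4 mm dark groove outside the tube, which puts its middle roughly at the mouth.
- **Jar, bowls and brush pot:** the arm never went near them, and nearly all their detected positions match the start within about 7 mm. The clay dish read 7–10 mm differently in the scene view, and the top view gave it no starting position to compare. I take that as detector scatter.

**Disagreements**
- The detectors gave false hits on the kiln for some names. They reported the water bowl at the kiln in the final scene view, for example. I used my own fit of the kiln's position instead.
- The grip caused a brief vertical preload of about 14 N on the knob, which I eased to about 1 N before handing in.
- No readings could be taken after handing in.

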